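# Uncover and unlock the counting scale

### The arm

A 7-joint arm with a two-finger parallel gripper is mounted at the origin on the work surface. World frame = base frame: x ahead of the robot, y to its left, z up, the work surface at z = 0. Lengths are in mm, angles in rad, forces in N, time in s.
With the tool pointing down it reaches from about 400 to 875 mm from the base axis. Payload 4.4 kg.
Tool frame: the origin (TCP) lies midway between the tips of the shut fingers; the grasp point (between the pads) lies 19 mm behind it; z points along the fingers, y is the line along which they close (so a half turn about z gives the same grasp; the last joint's range is limited). The gripper opens to 85 mm and grips with 20 to 120 N. Pads are 22 mm wide; open, the fingers measure 114 mm over their backs; the gripper's body (76 mm by 85 mm) begins 54 mm behind the grasp point. The pads swing forward as they close: fully open they stand 13 mm farther back than shut.
Start: joints at [1.239, 0.628, 0.038, 1.517, -0.027, 0.996, -0.02], TCP at [170.77, -627.18, 231.313] pointing down, gripper open.
Joint ranges: [-3.06, 3.06], [-0.37, 2.12], [-1.25, 1.32], [0.18, 2.47], [-1.1, 4.24], [0.23, 1.98], [-2.94, 2.94]. Speed limits (rad/s): [2.57, 2.57, 3.14, 3.14, 3.14, 3.14, 3.14].

### API

Orientations are given as [roll, pitch, yaw] about the fixed x, y, z axes, in that order (R = Rz(yaw) Ry(pitch) Rx(roll)).
In Python, from cell import ctrl gives the robot as it stands.
- The arm moves only by the shell command python3 -m crank 'ROWS' [OPENING]. ROWS is JSON, a list that holds one entry, the list of rows, each a list of 4 numbers: the shift along the tool's x, y, z normalised to -1 to 1, where 1 is 2.5 cm, then the turn about the tool's z normalised to -1 to 1, where 1 is 0.08 rad. In form: [[[dx, dy, dz, turn], ...]]. A call has 1 to 12 rows; each row shifts and turns the commanded pose from where the row before left it, along the tool's axes as they then stand; what a row does not reach is not made up. A row lasts 1/12 s, in which the tool goes at most 41.7 mm and 7.16 degrees, less where a joint would pass 70% of its speed; a pose out of reach is approached as far as the arm can. A call with a number of a shift or a turn outside -1 to 1 is refused whole. A call with a gripper value outside its range is refused whole. OPENING is the closure, from -1 (fully open) to 1 (shut), set as the call begins (- or left out, the last holds). The fingers move at their own pace and stop on an object; the grip force is fixed at half the most. Time passes only in rows, so rows that do not move let the fingers close. It gives the time, the measured TCP pose, the force, the opening and the grip force at its end, in the units of the state.
- ctrl.read_state(): the state, without advancing time (a new reading comes with each control period).
- ctrl.get_image(name): name is "side" or "top"; returns a dict with "img" (480x640x3 uint8, red, green, blue), "intrinsics" (3x3 intrinsics, pixels), "dist" ([k1, k2, p1, p2, k3] as OpenCV has them; the pictures are not rectified), "extrinsics" (4x4, takes a point from camera to world coordinates). Camera axes: x right, y up, looking along -z (the intrinsics and any distortion apply to the point x, -y, -z); pixel columns grow to the right and rows downward; lengths in mm; the calibration is good to about 2 mm. A picture is of the moment at which its call begins. There is no depth.
- ctrl.finish_job(): hands the job in; it is judged then, once.
Trained networks look in the newest picture that a camera, given by its name, has taken for a name from the list of things; names that differ only in an ending like _2 or _b are one class to them, and where a whole thing is asked for, a point or a joint stands for the part that bears it (a point fixed in the world has none). Each returns a list of dicts, best first, with "confidence" (0 to 1); they miss things now and then, are a little off and sometimes report something else, mostly with a low value. They report only what shows in the picture. A call takes as long as a camera call.
- ctrl.find_in(camera, target): "position" ([row, column] in pixels, amid what is visible of it).
- ctrl.trace(camera, target): "mask" (480x640 bool, what is visible of it) and "position" ([row, column] in pixels, amid what is visible of it).
- ctrl.place_of(camera, target): "position" ([row, column] in pixels: a listed point, or the origin of a listed thing).
The state is a dict: "clock": time; "qpos": joint angles; "qd": joint speeds; "tau": joint torques, N m; "eef_pos": TCP position; "tool_rot": TCP orientation; "force": force on the tool from outside, world axes, zero at the start; "torque": the same for the moment, N m; "width": finger opening in mm; "gripper_force": force on a finger pad.
Only numpy, scipy, OpenCV 4.12 (cv2) and the standard library are available. Lean on these libraries where they do the work, as an engineer would, in place of code of your own. Each camera call takes 0.05 s, during which the arm holds its last target. There are 200 camera calls.

### The job

Get the counting scale ready for use: lift the loose cover off it and set it down gently, right way up, in the middle of the green cutting mat. Then push the small upright lock tab along its slot, all the way to the end nearest the round key, and only after that press the round key fully down and let it go. Leave the calculator, the mug and the tape dispenser where they are.

Things in the scene. Friction and masses are not known exactly. Their poses are not given: they have to be found in the camera images.
- scale: Fixed desk scale, pale grey body 200 (x) x 180 (y) x 50 mm high. Origin: centre of its underside, on the table. Its -x side is the control side, towards the robot. Flat top at 50 mm. Steel pan over x = -20 to +90 mm, its top at 62 mm. On the flat strip before the pan, along x = -75 mm: lock tab in its slot (+y half), round key (y = -50 mm).
- cover: Loose grey cover, 0.2-0.4 kg, open below, 214 (x) x 194 (y) x 43 mm, 3 mm walls. Origin: centre of its lower edge. Starts seated on the scale, axes alike, origin 35 mm above the table, skirt 15 mm down around the body with 4 mm play; raised 45 mm it clears all. On its top, centred, a solid ridge handle 16 mm thick (x), 80 mm long (y), 35 mm high.
- cover_handle (a point): Top centre of the cover's ridge handle, 78 mm above the cover's origin. Pinch the ridge across its 16 mm thickness, along the cover's x.
- mat: Green cutting mat, fixed flat on the table, 310 (x) x 280 (y) x 3 mm. Origin: centre of its underside. It may lie to the left or the right of the scale.
- lock_tab (a point): Top centre of the lock tab: a black block 12 (x) x 12 (y) mm, standing 18 mm above the scale's flat top, sliding along the scale's y. Fully across it is at scale x = -75, y = +15 mm.
- lock (a joint): Slide of the lock tab in m: 0 = end of the slot farthest from the round key (scale y = +55 mm), 0.040 = fully across, the end nearest the round key (scale y = +15 mm). Moves along the scale's -y; about 1.5 N of friction; stays where it is left.
- key_top (a point): Top centre of the round grey key, 20 mm in diameter, standing 12 mm above the scale's flat top when released, at scale x = -75, y = -50 mm. It goes straight down.
- key (a joint): Travel of the round key in m: 0 = released, 0.006 = fully down (a spring of about 4.5 N at the bottom; springs back).
- calculator: Loose black desk calculator, 130 x 80 x 16 mm, a bystander. Origin: centre of its underside.
- mug: Loose white mug, 80 mm across, 90 mm high, a bystander. Origin: centre of its underside.
- dispenser: Loose grey tape dispenser, 150 x 60 x 93 mm, a bystander. Origin: centre of its underside.

How it is judged:
By the outcome, as a careful person would: the job done as asked, in the order asked, and still so for the second after the job is handed in, with the robot touching nothing.
It also fails if it takes over 56 s, if anything falls off the work surface, if the arm or the gripper's body presses on something with over 40 N, if the wrist force passes 120 N, or if a joint passes its speed limit or range.

## Working session

There is one attempt and no reset: what is moved stays moved. The work goes in short steps, Python scripts to look and compute and a shell command to move; the robot and the scene stay as the last step left them, time stands still between calls to the robot, and variables do not carry over. Pictures are saved under pics/ and viewed, at most 10 in all, crops included, and the job is handed in when it is done.

```bash
mkdir -p pics; ls; cat > h.py <<'E'
import numpy as np,cv2
from cell import ctrl
def cam(n):
    d=ctrl.get_image(n); return d
def ray(d,rc):
    K=np.array(d["intrinsics"],float);T=np.array(d["extrinsics"],float)
    p=cv2.undistortPoints(np.array([[[rc[1],rc[0]]]],float),K,np.array(d["dist"],float))[0,0]
    v=T[:3,:3]@np.array([p[0],-p[1],-1.]); return T[:3,3],v
def at_z(d,rc,z):
    o,v=ray(d,rc); return o+v*(z-o[2])/v[2]
def tri(ds,rcs):
    A=np.zeros((3,3));b=np.zeros(3)
    for d,rc in zip(ds,rcs):
        o,v=ray(d,rc);v=v/np.linalg.norm(v);M=np.eye(3)-np.outer(v,v);A+=M;b+=M@o
    return np.linalg.solve(A,b)
def proj(d,P):
    K=np.array(d["intrinsics"],float);T=np.array(d["extrinsics"],float)
    c=(np.atleast_2d(P)-T[:3,3])@T[:3,:3]; c=c*[1,-1,-1]
    return cv2.projectPoints(c,np.zeros(3),np.zeros(3),K,np.array(d["dist"],float))[0][:,0,::-1]
def save(d,f): cv2.imwrite("pics/"+f,d["img"][:,:,::-1])
E
python3 - <<'E'
from h import *
np.set_printoptions(precision=1,suppress=True)
D={n:cam(n) for n in("side","top")}
for n in D: save(D[n],n+"0.png");print(n,D[n]["extrinsics"])
Z=dict(scale=0,cover=35,cover_handle=113,mat=0,calculator=0,mug=0,dispenser=0)
for t in Z:
  for n in D:
    for r in ctrl.place_of(n,t)[:2]: print(t,n,np.array(r["position"]),round(r["confidence"],2),at_z(D[n],r["position"],Z[t]))
s=ctrl.read_state();print(s["eef_pos"],s["tool_rot"],s["clock"],s["width"])
E
```

```text
pics
side [[ -1.    0.1  -0.2 386. ]
 [ -0.2  -0.5   0.8 961.1]
 [  0.    0.9   0.5 682.2]
 [  0.    0.    0.    1. ]]
top [[  -0.1    1.    -0.2  359.4]
 [  -1.    -0.1    0.    -5.8]
 [   0.     0.2    1.  1418.9]
 [   0.     0.     0.     1. ]]
scale side [238.  351.4] 0.75 [ 548.7 -194.4    0. ]
scale side [187.3 339.1] 0.63 [ 646.3 -527.1    0. ]
scale top [273.8 375.5] 0.56 [ 549.6 -188.5    0. ]
cover side [228.7 351.1] 0.73 [ 549.5 -185.4   35. ]
cover top [274.  376.4] 0.91 [ 544.2 -186.4   35. ]
cover_handle side [202.2 354. ] 0.72 [ 546. -194.  113.]
cover_handle side [321.5 324.6] 0.59 [520.3 304.9 113. ]
cover_handle top [268.6 378.9] 0.71 [ 547.8 -184.1  113. ]
cover_handle top [234.8 484.1] 0.31 [ 622.8 -476.1  113. ]
mat side [323.  323.6] 0.78 [548.1 180.    0. ]
mat top [279.8 246.8] 0.67 [554.3 182.3   0. ]
calculator side [438.8 287.8] 0.9 [543.7 480.    0. ]
calculator top [288.6 141.5] 0.85 [546.7 484.5   0. ]
mug side [259.9 246.9] 0.69 [797.2 -19.6   0. ]
mug side [438.6 285.8] 0.56 [547.  480.4   0. ]
mug top [193.1 312.8] 0.88 [802.5 -22.    0. ]
dispenser side [259.6 249.3] 0.72 [791.6 -22.4   0. ]
dispenser side [188.4 339.8] 0.69 [ 642.3 -518.6    0. ]
dispenser top [235.  482.4] 0.88 [ 645.3 -511.7    0. ]
dispenser top [268.2 376.4] 0.23 [ 565.7 -192.4    0. ]
[ 170.8 -627.2  231.3] [ 3.1 -0.   0.3] 0.8 85.25182621257973
```

View pics/side0.png

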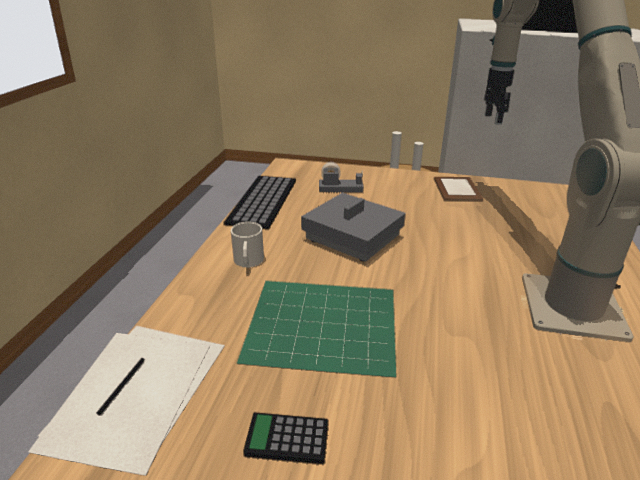

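View pics/top0.png

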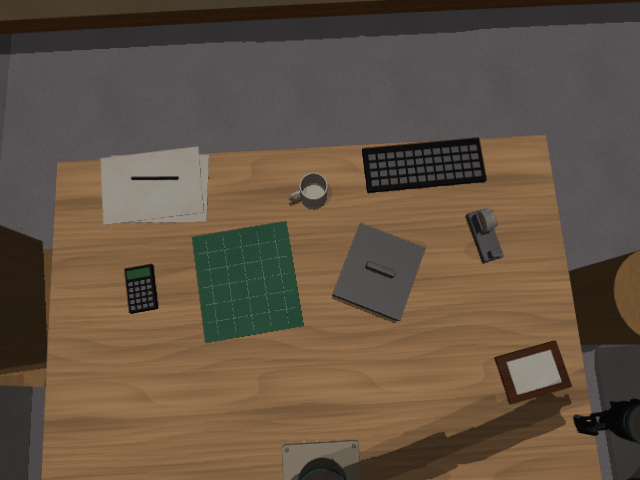

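```bash
python3 - <<'E'
from h import *
np.set_printoptions(precision=3,suppress=True)
D={n:cam(n) for n in("side","top")}
for n,t,z in (("top","mat",3),("side","mat",3),("top","cover_handle",113),("top","cover",78),("side","cover",78)):
    r=ctrl.trace(n,t)[0];m=r["mask"];c=max(cv2.findContours(m.astype(np.uint8),0,1)[0],key=cv2.contourArea)[:,0]
    P=np.float32([at_z(D[n],(v,u),z)[:2] for u,v in c])
    print(n,t,r["confidence"],m.sum(),cv2.minAreaRect(P)); print(cv2.approxPolyDP(P[:,None],12,True)[:,0].tolist())
s=ctrl.read_state();print(s["tool_rot"],s["qpos"])
E
```

```text
top mat 0.86 10450 ((554.4866943359375, 184.82351684570312), (311.5649108886719, 282.4817199707031), 6.495554447174072)
[[717.9530639648438, 64.6905746459961], [688.9379272460938, 337.98126220703125], [388.45648193359375, 301.19403076171875], [419.50762939453125, 30.574199676513672]]
side mat 0.85 12652 ((550.7433471679688, 181.06915283203125), (314.33587646484375, 289.10235595703125), 6.912078380584717)
[[717.2501220703125, 63.357757568359375], [684.8701782226562, 338.37176513671875], [386.7323913574219, 303.4648742675781], [414.03692626953125, 30.25113296508789]]
top cover_handle 0.81 5688 ((541.6329956054688, -183.3865966796875), (190.5030975341797, 216.4116668701172), 65.37102508544922)
[[675.3125610351562, -143.58082580566406], [485.1520690917969, -57.613525390625], [410.14337158203125, -222.31031799316406], [599.0118408203125, -310.1115417480469]]
top cover 0.87 5717 ((547.6012573242188, -188.86302185058594), (197.8862762451172, 220.76426696777344), 65.45374298095703)
[[683.7794799804688, -147.27444458007812], [491.37518310546875, -56.48520278930664], [411.3420715332031, -230.78607177734375], [605.2700805664062, -321.02606201171875]]
side cover 0.97 4069 ((542.4886474609375, -159.01895141601562), (256.37518310546875, 258.7891845703125), 65.10856628417969)
[[600.5601806640625, -318.4440002441406], [681.7864990234375, -166.233154296875], [669.7713623046875, -87.74031829833984], [481.8839416503906, 3.3492372035980225], [403.12615966796875, -155.90914916992188], [408.10711669921875, -230.75704956054688]]
[ 3.142 -0.     0.266] [ 1.239  0.628  0.039  1.517 -0.027  0.996 -0.02 ]
```

The side view shows the cover with its ridge near (207,354) and the mat centred near (328,322). In the top view the ridge is at (269,380), running along the scale's y, and the mat is at (282,247). I'll check a pose hypothesis with an overlay.

```bash
cat >> h.py <<'E'
def box(cx,cy,yaw,lx,ly,z):
    c,s=np.cos(yaw),np.sin(yaw);Q=np.array([[a*lx/2,b*ly/2] for a,b in((1,1),(1,-1),(-1,-1),(-1,1))])
    return np.c_[Q@np.array([[c,s],[-s,c]])+[cx,cy],np.full(4,z)]
def overlay(d,boxes,center,half,scale=8):
    r0,c0=int(center[0]-half),int(center[1]-half);im=d["img"][r0:r0+2*half,c0:c0+2*half,::-1]
    im=cv2.resize(im,None,fx=scale,fy=scale,interpolation=cv2.INTER_CUBIC)
    im=np.clip(im*1.8,0,255).astype(np.uint8)
    for B,col in boxes:
        p=((proj(d,B)[:,::-1]-[c0,r0]+.5)*scale).round().astype(np.int32);cv2.polylines(im,[p],True,col,1)
    return im
E
python3 - <<'E'
from h import *
D={n:cam(n) for n in("side","top")}
x,y,w=547,-187,-.429
bs=[(box(x,y,w,214,194,78),(0,0,255)),(box(x,y,w,16,80,113),(0,255,255)),(box(x,y,w,214,194,35),(255,0,0))]
im=[overlay(D[n],bs,proj(D[n],[x,y,80])[0],57,7) if 0 else overlay(D[n],bs,proj(D[n],[x,y,80])[0],57,7)[:, :] for n in D]
im=np.hstack(im);im=cv2.resize(im,(800,400));cv2.imwrite("pics/ov1.png",im)
E
```

```text
(no output)
```

View pics/ov1.png

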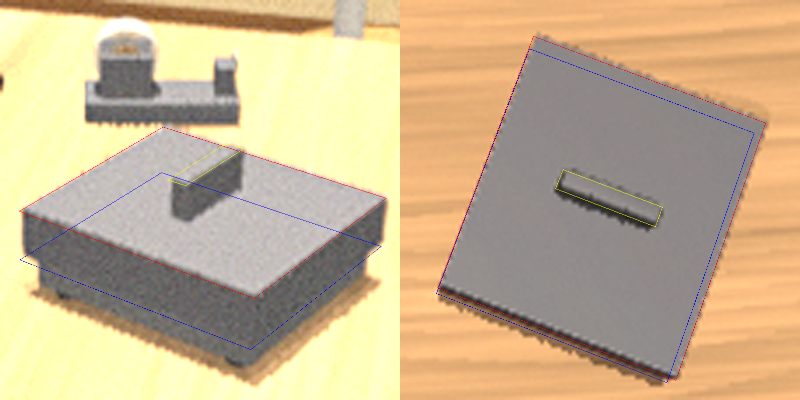

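The model outline fits both views: cover at (547, -187), yaw -0.429. The ridge sits inside its yellow box in each. Moving above it.

```bash
python3 -m crank '[[[0,0,0,-1],[0,0,0,-1],[0,0,0,-1],[0,0,0,-1],[0,0,0,-1],[0,0,0,-1],[0,0,0,-1],[0,0,0,-1],[0,0,0,-1],[0,0,0,-1],[0,0,0,-0.94],[0,0,0,0]]]' -1
python3 -m crank '[[[0.97,0.275,0,0],[0.97,0.275,0,0],[0.97,0.275,0,0],[0.97,0.275,0,0],[0.97,0.275,0,0],[0.97,0.275,0,0],[0.97,0.275,0,0],[0.97,0.275,0,0],[0.97,0.275,0,0],[0.97,0.275,0,0],[0.97,0.275,0,0],[0,0,0,0]]]'
cat >> h.py <<'E'
def go(x,y,z,yaw):
    from scipy.spatial.transform import Rotation as R
    s=ctrl.read_state();M=R.from_euler('xyz',s["tool_rot"]).as_matrix()
    d=M.T@(np.array([x,y,z])-s["eef_pos"])
    print("pos",np.round(s["eef_pos"],1),"rot",np.round(s["tool_rot"],3),"units",np.round(d/25,2),"turn",round((s["tool_rot"][2]-yaw)/.08,2),"F",np.round(s["force"],1),"w",round(s["width"],1),"t",round(s["clock"],2))
E
python3 -c "
from h import *
go(547,-187,231,1.141)"
```

```text
clock: 2.25
eef_pos: [170.6, -627.2, 231.3]
tool_rot: [3.141, -0.0, 1.143]
force: [0.7, 0.2, -0.3]
width: 85.5
gripper_force: 0.0
clock: 3.25
eef_pos: [355.3, -411.2, 231.7]
tool_rot: [3.14, -0.004, 1.147]
force: [0.5, 0.8, 0.6]
width: 85.3
gripper_force: 0.0
pos [ 355.3 -411.2  231.7] rot [ 3.14  -0.004  1.147] units [11.33  3.3   0.08] turn 0.07 F [0.5 0.8 0.6] w 85.3 t 3.25
```

```bash
python3 -m crank '[[[0.98,0.28,0,0],[0.98,0.28,0,0],[0.98,0.28,0,0],[0.98,0.28,0,0],[0.98,0.28,0,0],[0.98,0.28,0,0],[0.98,0.28,0,0],[0.98,0.28,0,0],[0.98,0.28,0,0],[0.98,0.28,0,0],[0.98,0.28,0,0],[0.5,0.15,0,0]]]' >/dev/null
python3 -m crank '[[[0,0,0,0],[0,0,0,0],[0,0,0,0]]]' >/dev/null
python3 -c "
from h import *
go(547,-187,92,1.141)"
```

```text
pos [ 540.3 -195.5  231.1] rot [-3.141e+00  2.000e-03  1.138e+00] units [0.43 0.11 5.56] turn -0.03 F [-0.   0.5  1.1] w 85.2 t 4.5
```

```bash
python3 -m crank '[[[0.43,0.11,0.8,0],[0,0,0.9,0],[0,0,0.9,0],[0,0,0.9,0],[0,0,0.9,0],[0,0,0.7,0],[0,0,0.4,0],[0,0,0.3,0],[0,0,0,0],[0,0,0,0]]]' 
python3 -c "
from h import *
go(547,-187,85,1.141)"
```

```text
clock: 5.33
eef_pos: [548.7, -185.6, 86.8]
tool_rot: [3.141, 0.0, 1.14]
force: [-0.3, -0.3, -0.7]
width: 85.5
gripper_force: 0.0
pos [ 548.7 -185.6   86.8] rot [3.141 0.    1.14 ] units [-0.08 -0.04  0.07] turn -0.01 F [-0.3 -0.3 -0.7] w 85.5 t 5.33
```

```bash
python3 -m crank '[[[-0.07,-0.04,0.08,0],[0,0,0,0],[0,0,0,0],[0,0,0,0],[0,0,0,0],[0,0,0,0],[0,0,0,0],[0,0,0,0],[0,0,0,0],[0,0,0,0]]]' 0.95
python3 -m crank '[[[0,0,-0.2,0],[0,0,-0.3,0],[0,0,-0.3,0],[0,0,-0.3,0],[0,0,-0.4,0],[0,0,-0.4,0],[0,0,-0.5,0],[0,0,0,0],[0,0,0,0]]]'
```

```text
clock: 6.17
eef_pos: [547.5, -186.2, 84.9]
tool_rot: [3.14, -0.0, 1.141]
force: [-0.3, 0.1, 5.6]
width: 15.3
gripper_force: 59.4
clock: 6.92
eef_pos: [547.6, -186.3, 145.5]
tool_rot: [3.139, -0.0, 1.141]
force: [-0.7, 0.3, -3.3]
width: 14.9
gripper_force: 58.7
```

```bash
python3 -m crank '[[[0,0,-0.3,-0.3],[0,0,-0.3,-0.7],[0,0,-0.3,-0.8],[0,0,0,-0.8],[0,0,0,-0.8],[0,0,0,-0.8],[0,0,0,-0.8],[0,0,0,-0.8],[0,0,0,-0.6],[0,0,0,-0.4],[0,0,0,0],[0,0,0,0]]]'
python3 - <<'E'
from h import *
go(553,183,165,1.684)
d=cam("top");s=cam("side")
cv2.imwrite("pics/lift.png",np.hstack([s["img"][120:420,160:560,::-1],d["img"][140:440,180:580,::-1]]))
E
```

```text
clock: 7.92
eef_pos: [546.6, -186.1, 166.6]
tool_rot: [-3.141, -0.0, 1.685]
force: [0.7, -0.2, -3.0]
width: 15.4
gripper_force: 58.7
pos [ 546.6 -186.1  166.6] rot [-3.141 -0.     1.685] units [14.64  1.93  0.07] turn 0.01 F [ 0.7 -0.2 -3. ] w 15.4 t 7.92
```

View pics/lift.png

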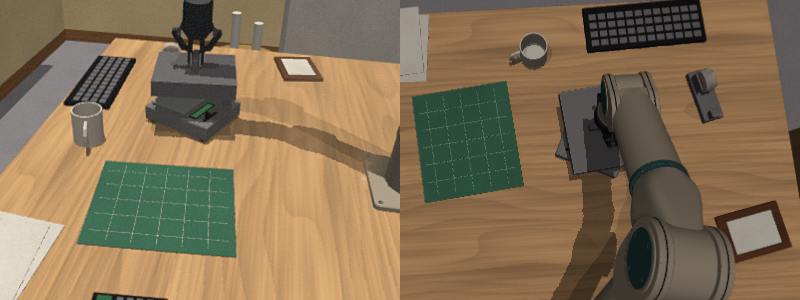

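The cover is held level above the exposed scale (crop left, about (75,195)). The mat is clear. Carrying it over.

```bash
python3 -m crank '[[[0.3,0.04,0,0],[0.6,0.08,0,0],[0.8,0.11,0,0],[0.8,0.11,0,0],[0.8,0.11,0,0],[0.8,0.11,0,0],[0.8,0.11,0,0],[0.8,0.11,0,0],[0.8,0.11,0,0],[0.8,0.11,0,0],[0.8,0.11,0,0],[0.8,0.11,0,0]]]' >/dev/null
python3 -m crank '[[[0.8,0.11,0,0],[0.8,0.11,0,0],[0.8,0.11,0,0],[0.8,0.11,0,0],[0.8,0.11,0,0],[0.7,0.08,0,0],[0.5,0.06,0,0],[0.3,0.04,0,0],[0.2,0.04,0,0],[0,0,0,0],[0,0,0,0],[0,0,0,0]]]' 
python3 -c "
from h import *
go(553,183,53,1.684)"
```

```text
clock: 10.02
eef_pos: [554.9, 180.7, 166.7]
tool_rot: [-3.141, 0.001, 1.683]
force: [-0.3, 0.1, -3.0]
width: 15.2
gripper_force: 58.7
pos [554.9 180.7 166.7] rot [-3.141e+00  1.000e-03  1.683e+00] units [ 0.11 -0.06  4.55] turn -0.01 F [-0.3  0.1 -3. ] w 15.2 t 10.02
```

Lower 104 mm first, then feel for contact.

```bash
python3 -m crank '[[[0.1,-0.06,0.3,0],[0,0,0.5,0],[0,0,0.6,0],[0,0,0.6,0],[0,0,0.6,0],[0,0,0.5,0],[0,0,0.4,0],[0,0,0.3,0],[0,0,0.2,0],[0,0,0.1,0],[0,0,0,0],[0,0,0,0]]]' 
python3 - <<'E'
from h import *
go(553,183,53,1.684)
D={n:cam(n) for n in("side","top")}
for n in D:
  for r in ctrl.place_of(n,"cover")[:1]: print(n,r["confidence"],at_z(D[n],r["position"],13))
E
```

```text
clock: 11.02
eef_pos: [553.3, 184.7, 64.7]
tool_rot: [3.141, -0.0, 1.685]
force: [0.0, 0.6, -3.6]
width: 15.0
gripper_force: 58.7
pos [553.3 184.7  64.7] rot [ 3.141 -0.     1.685] units [-0.07 -0.02  0.47] turn 0.01 F [ 0.   0.6 -3.6] w 15.0 t 11.02
side 0.94 [552.26711096 173.52127634  13.        ]
```

```bash
python3 -m crank '[[[-0.04,0,0.1,0],[0,0,0.1,0],[0,0,0.1,0],[0,0,0.06,0],[0,0,0.05,0],[0,0,0,0],[0,0,0,0]]]' 
```

```text
clock: 11.8
eef_pos: [553.1, 183.6, 53.9]
tool_rot: [-3.141, 0.0, 1.685]
force: [0.0, -0.0, -2.6]
width: 15.1
gripper_force: 58.7
```

```bash
python3 -m crank '[[[0,0,0.04,0],[0,0,0.04,0],[0,0,0,0],[0,0,0,0]]]' 
```

```text
clock: 12.13
eef_pos: [553.3, 183.7, 52.9]
tool_rot: [3.141, 0.0, 1.685]
force: [-1.4, -0.3, 6.5]
width: 14.8
gripper_force: 59.9
```

Contact felt; release and rise.

```bash
python3 -m crank '[[[0,0,0,0],[0,0,0,0],[0,0,0,0],[0,0,0,0],[0,0,0,0],[0,0,0,0],[0,0,0,0],[0,0,0,0]]]' -1
python3 -m crank '[[[0,0,-0.2,0],[0,0,-0.5,0],[0,0,-0.8,0],[0,0,-1,0],[0,0,-1,0],[0,0,-1,0],[0,0,-1,0],[-0.5,0,-0.5,0],[-1,0,0,0],[-1,0,0,0],[-1,0,0,0],[-1,0,0,0]]]' 0.9
python3 - <<'E'
from h import *
go(553,183,53,1.684)
D={n:cam(n) for n in("side","top")}
for n in D:
  save(D[n],n+"1.png")
  for t,z in(("cover",3),("lock_tab",68),("key_top",62),("scale",0)):
    for r in ctrl.place_of(n,t)[:1]: print(n,t,round(r["confidence"],2),np.round(r["position"]),at_z(D[n],r["position"],z).round(1))
x,y,w=547,-187,-.429
c,s=np.cos(w),np.sin(w)
f=lambda a,b:(x+c*a-s*b,y+s*a+c*b)
print("exp tab0",f(-75,55),"end",f(-75,15),"key",f(-75,-50))
bs=[(box(x,y,w,200,180,50),(0,0,255)),(box(*f(35,0),w,110,160,62),(255,0,0)),(box(*f(-75,55),w,12,12,68),(0,255,255)),(box(*f(-75,-50),w,20,20,62),(0,255,0))]
im=[overlay(D[n],bs,proj(D[n],[x,y,50])[0],57,7) for n in D]
cv2.imwrite("pics/ov2.png",cv2.resize(np.hstack(im),(800,400)))
E
```

```text
clock: 12.8
eef_pos: [553.1, 183.5, 52.0]
tool_rot: [-3.142, 0.0, 1.685]
force: [0.3, -0.4, -0.3]
width: 85.2
gripper_force: 0.0
clock: 13.8
eef_pos: [566.1, 70.8, 203.6]
tool_rot: [3.14, 0.0, 1.685]
force: [0.1, 0.2, -0.4]
width: 4.6
gripper_force: 0.0
pos [566.1  70.8 203.6] rot [3.14  0.    1.685] units [ 4.52 -0.01  6.02] turn 0.02 F [ 0.1  0.2 -0.4] w 4.6 t 13.8
side cover 0.93 [322. 323.] [548.8 179.7   3. ]
side lock_tab 0.58 [234. 367.] [ 497.2 -110.1   68. ]
side key_top 0.59 [220. 384.] [ 461.1 -207.5   62. ]
side scale 0.81 [238. 351.] [ 548.4 -192.2    0. ]
top cover 0.9 [279. 246.] [555.8 185.6   3. ]
top lock_tab 0.54 [288. 351.] [ 504.5 -109.9   68. ]
top key_top 0.72 [285. 247.] [531.7 174.5  62. ]
top scale 0.65 [273. 374.] [ 551.  -185.1    0. ]
exp tab0 (np.float64(501.6742271173856), np.float64(-105.78685874445159)) end (np.float64(485.0357619815598), np.float64(-142.16214538145155)) key (np.float64(457.9982561358428), np.float64(-201.27198616657648))
```

View pics/ov2.png

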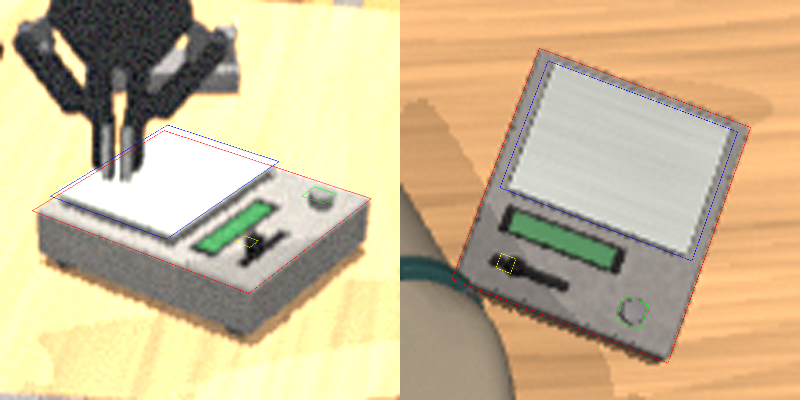

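View pics/side1.png

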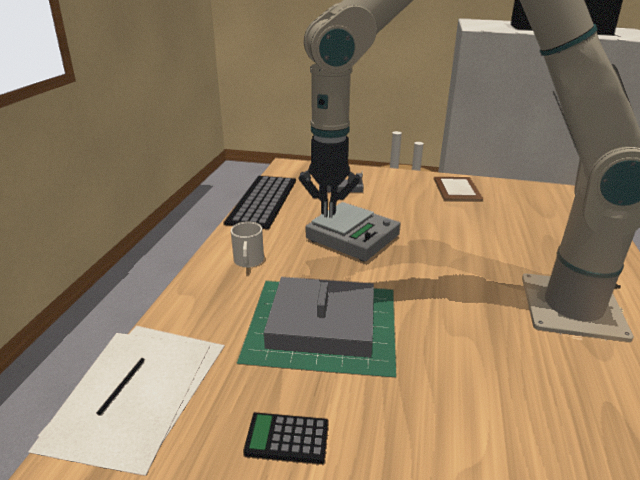

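The cover sits centred on the mat. The scale model fits: tab at (252,240) left and (506,264) right, still at the far end, with the key at (633,311). Next I shut the fingers, turn to yaw 1.141 and hover beyond the tab.

```bash
python3 -m crank '[[[-1,0,0,0.8],[-1,0,0,0.8],[-1,0,0,0.8],[-0.8,0,0,0.8],[0,0,0,0.8],[0,0,0,0.8],[0,0,0,0.8],[0,0,0,0.8],[0,0,0,0.4],[0,0,0,0],[0,0,0,0]]]' 1
python3 -c "
from h import *
go(512.9,-81.2,100,1.141)"
```

```text
clock: 15.22
eef_pos: [568.0, -22.5, 202.1]
tool_rot: [-3.141, -0.0, 1.142]
force: [-0.1, 0.0, -0.4]
width: 0.1
gripper_force: 0.0
pos [568.  -22.5 202.1] rot [-3.141 -0.     1.142] units [-3.05 -1.03  4.08] turn 0.01 F [-0.1  0.  -0.4] w 0.1 t 15.22
```

```bash
python3 -m crank '[[[-0.6,-0.2,0.4,0],[-0.7,-0.25,0.7,0],[-0.7,-0.25,0.7,0],[-0.6,-0.2,0.7,0],[-0.3,-0.1,0.7,0],[-0.15,-0.03,0.5,0],[0,0,0.3,0],[0,0,0,0],[0,0,0,0],[0,0,0,0]]]' 1
python3 - <<'E'
from h import *
go(512.9,-81.2,56,1.141)
x,y,w=547,-187,-.429
c,s=np.cos(w),np.sin(w)
f=lambda a,b:(x+c*a-s*b,y+s*a+c*b)
D={n:cam(n) for n in("side","top")}
bs=[(box(*f(-75,55),w,12,12,68),(0,255,255)),(box(*f(-75,55),w,12,12,50),(0,255,0)),(box(*f(-75,-50),w,20,20,62),(0,255,0)),(box(*f(-75,15),w,12,12,50),(255,0,255))]
im=[overlay(D[n],bs,proj(D[n],[*f(-75,40),70])[0],28,14) for n in D]
cv2.imwrite("pics/ov3.png",cv2.resize(np.hstack(im),(800,400)))
E
```

```text
clock: 16.05
eef_pos: [514.0, -80.9, 102.8]
tool_rot: [3.14, -0.001, 1.142]
force: [-0.0, 1.5, -0.1]
width: -0.2
gripper_force: 0.0
pos [514.  -80.9 102.8] rot [ 3.140e+00 -1.000e-03  1.142e+00] units [-0.03 -0.04  1.87] turn 0.01 F [-0.   1.5 -0.1] w -0.2 t 16.05
```

View pics/ov3.png

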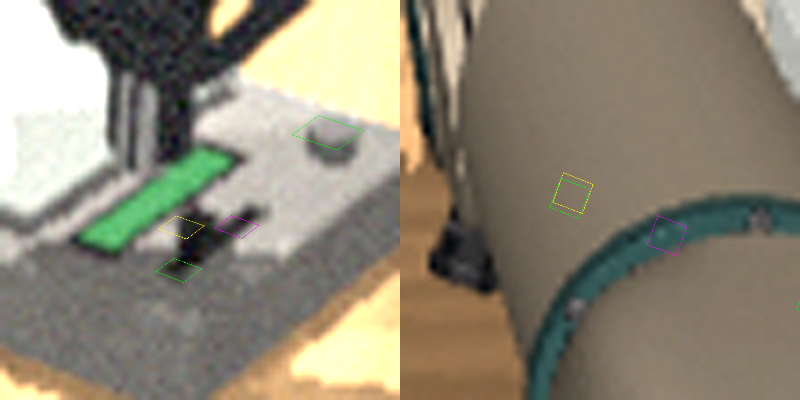

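The side crop shows the fingers behind the tab. The tab is near (190,230), a few mm along the slot from the model, and the key is at (330,140). Now descend beside the tab.

```bash
python3 -m crank '[[[0,0,0.3,0],[0,0,0.5,0],[0,0,0.4,0],[0,0,0.3,0],[0,0,0.2,0],[0,0,0.1,0],[0,0,0,0],[0,0,0,0]]]' 1
python3 -m crank '[[[-0.15,0,0,0],[-0.2,0,0,0],[-0.2,0,0,0],[-0.2,0,0,0],[-0.2,0,0,0],[-0.2,0,0,0],[0,0,0,0]]]'
python3 - <<'E'
from h import *
go(492.1,-126.6,57,1.141)
E
```

```text
clock: 16.82
eef_pos: [513.1, -81.5, 57.1]
tool_rot: [3.142, -0.0, 1.141]
force: [-0.6, -0.2, -0.4]
width: -0.3
gripper_force: 0.0
clock: 17.4
eef_pos: [500.6, -109.0, 57.2]
tool_rot: [3.141, 0.001, 1.139]
force: [-0.2, 0.3, -0.4]
width: 0.2
gripper_force: 0.0
pos [ 500.6 -109.    57.2] rot [3.141e+00 1.000e-03 1.139e+00] units [-0.78 -0.01  0.01] turn -0.02 F [-0.2  0.3 -0.4] w 0.2 t 17.4
```

```bash
python3 -m crank '[[[-0.15,0,0,0],[-0.15,0,0,0],[-0.15,0,0,0],[-0.15,0,0,0]]]'
python3 -m crank '[[[-0.04,0,0,0],[-0.04,0,0,0],[-0.04,0,0,0]]]'
python3 - <<'E'
from h import *
go(492.1,-126.6,57,1.141)
d=cam("side")
x,y,w=547,-187,-.429
c,s=np.cos(w),np.sin(w)
f=lambda a,b:(x+c*a-s*b,y+s*a+c*b)
im=overlay(d,[(box(*f(-75,15),w,12,12,68),(255,0,255))],proj(d,[*f(-75,15),70])[0],25,16)
cv2.imwrite("pics/p4.png",im)
E
```

```text
clock: 17.73
eef_pos: [494.9, -121.5, 57.2]
tool_rot: [3.141, -0.0, 1.141]
force: [1.1, 0.2, 1.1]
width: -0.0
gripper_force: 0.8
clock: 17.98
eef_pos: [493.7, -124.1, 57.1]
tool_rot: [3.141, -0.0, 1.141]
force: [1.1, 0.6, 1.4]
width: -0.1
gripper_force: 0.8
pos [ 493.7 -124.1   57.1] rot [ 3.141 -0.     1.141] units [-0.12 -0.01  0.01] turn 0.0 F [1.1 0.6 1.4] w -0.1 t 17.98
```

View pics/p4.png

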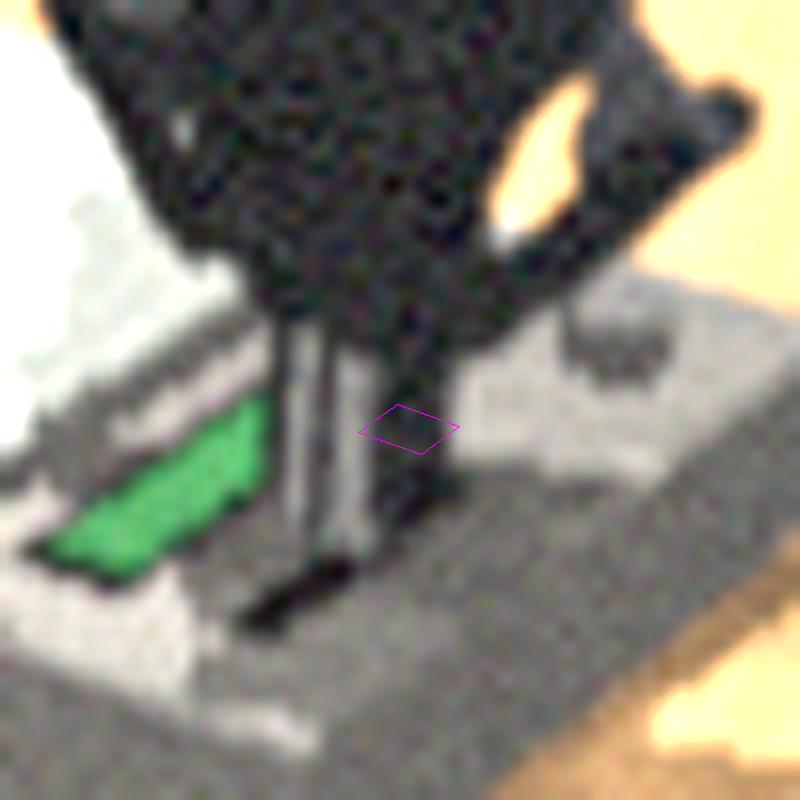

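The slot is empty behind the fingers at (300,600), so the tab is ahead of them. The force is about 1.3 N, i.e. sliding friction. I'll continue to the end stop.

```bash
python3 -m crank '[[[-0.06,0,0,0],[-0.06,0,0,0],[-0.06,0,0,0],[-0.06,0,0,0]]]'
```

```text
clock: 18.37
eef_pos: [491.7, -128.3, 57.1]
tool_rot: [3.141, -0.002, 1.142]
force: [2.5, 7.2, 0.8]
width: -0.1
gripper_force: 3.8
```

```bash
python3 -m crank '[[[-0.06,0,0,0],[-0.06,0,0,0],[0,0,0,0]]]'
```

```text
clock: 18.62
eef_pos: [491.7, -128.4, 57.2]
tool_rot: [3.14, -0.005, 1.144]
force: [4.3, 9.5, 0.1]
width: 0.2
gripper_force: 5.2
```

Hard stop reached: the position stalled while the force rose to 10 N. Back off, rise, and hover away to check.

```bash
python3 -m crank '[[[0.3,0,0,0],[0.2,0,-0.2,0],[0,0,-0.6,0],[0,0,-0.8,0],[0,0,-0.6,0],[0,0,-0.3,0],[-0.6,0,0,0],[-0.9,0,0,0],[-0.9,0,0,0],[-0.8,0,0,0],[-0.4,0,0,0],[0,0,0,0]]]'
python3 - <<'E'
from h import *
go(458,-201.3,64,1.141)
d=cam("side")
x,y,w=547,-187,-.429
c,s=np.cos(w),np.sin(w)
f=lambda a,b:(x+c*a-s*b,y+s*a+c*b)
for t,z in(("lock_tab",68),("key_top",62)):
  for r in ctrl.place_of("side",t)[:2]: print(t,round(r["confidence"],2),r["position"],at_z(d,r["position"],z).round(1))
print(f(-75,15))
im=overlay(d,[(box(*f(-75,15),w,12,12,68),(255,0,255)),(box(*f(-75,-50),w,20,20,62),(0,255,0))],proj(d,[*f(-75,0),70])[0],25,12)
cv2.imwrite("pics/p5.png",im)
E
```

```text
clock: 19.62
eef_pos: [455.5, -205.3, 119.3]
tool_rot: [-3.14, 0.002, 1.136]
force: [0.3, -0.1, -0.0]
width: -0.1
gripper_force: 0.0
pos [ 455.5 -205.3  119.3] rot [-3.140e+00  2.000e-03  1.136e+00] units [0.19 0.02 2.21] turn -0.06 F [ 0.3 -0.1 -0. ] w -0.1 t 19.62
lock_tab 0.67 [290.7, 318.1] [565.7 157.7  68. ]
lock_tab 0.54 [229.0, 374.9] [ 479.8 -139.7   68. ]
key_top 0.59 [219.3, 384.0] [ 462.8 -210.7   62. ]
(np.float64(485.0357619815598), np.float64(-142.16214538145155))
```

View pics/p5.png

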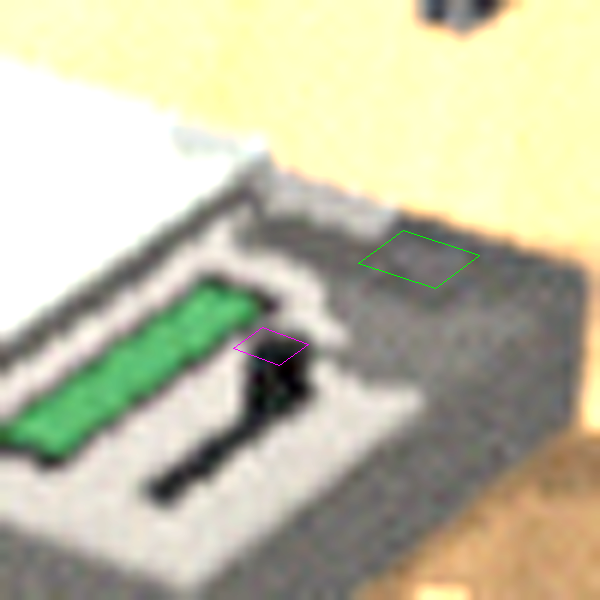

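The tab (275,375) is at the key end of its slot, with the slot empty behind it. The key is at (420,260). Now press the key.

```bash
python3 -m crank '[[[0.15,0,0.3,0],[0,0,0.5,0],[0,0,0.5,0],[0,0,0.4,0],[0,0,0.3,0],[0,0,0.1,0],[0,0,0,0],[0,0,0,0]]]'
python3 -m crank '[[[0,0,0.08,0],[0,0,0.08,0],[0,0,0.08,0],[0,0,0.04,0],[0,0,0,0]]]'
```

```text
clock: 20.43
eef_pos: [459.2, -199.0, 67.1]
tool_rot: [3.141, -0.0, 1.141]
force: [-0.1, 0.9, -0.3]
width: 0.2
gripper_force: 0.0
clock: 20.85
eef_pos: [459.4, -199.5, 60.2]
tool_rot: [3.141, -0.0, 1.141]
force: [0.6, -1.1, 2.6]
width: -0.2
gripper_force: 1.2
```

```bash
python3 -m crank '[[[0,0,0.06,0],[0,0,0.06,0],[0,0,0.06,0],[0,0,0,0]]]'; python3 -m crank '[[[0,0,0.04,0],[0,0,0.02,0],[0,0,0,0],[0,0,0,0]]]'
```

```text
clock: 21.18
eef_pos: [459.4, -199.5, 56.5]
tool_rot: [3.14, 0.0, 1.141]
force: [-1.2, 0.3, 11.8]
width: 0.3
gripper_force: 5.8
clock: 21.52
eef_pos: [459.5, -199.5, 56.2]
tool_rot: [3.14, 0.001, 1.141]
force: [-2.9, 1.3, 26.6]
width: 0.1
gripper_force: 12.9
```

Bottomed out: the position stalled near 56 mm, far above the 4.5 N spring force. Release and retreat.

```bash
python3 -m crank '[[[0,0,-0.2,0],[0,0,-0.4,0],[0,0,-0.7,0],[0,0,-1,0],[0,0,-1,0],[0,0,-1,0],[0,0,-1,0],[-0.5,0,-0.5,0],[-1,0,0,0],[-1,0,0,0],[-0.6,0,0,0],[0,0,0,0]]]'
python3 - <<'E'
from h import *
d=cam("side");save(d,"end.png")
e=cam("top")
for t,z in(("calculator",0),("mug",0),("dispenser",0),("cover",3),("lock_tab",68)):
  for n,D in(("side",d),("top",e)):
    for r in ctrl.place_of(n,t)[:2]: print(t,n,round(r["confidence"],2),at_z(D,r["position"],z).round(1))
E
```

```text
clock: 22.52
eef_pos: [424.1, -273.2, 198.9]
tool_rot: [-3.14, 0.002, 1.135]
force: [-0.1, -0.1, 0.4]
width: -0.0
gripper_force: 0.0
calculator side 0.58 [548.  482.5   0. ]
calculator top 0.63 [549.9 485.7   0. ]
mug side 0.57 [800.9 -24.2   0. ]
mug top 0.85 [804.7 -21.9   0. ]
dispenser side 0.84 [ 639. -516.    0.]
dispenser top 0.6 [ 651.6 -512.     0. ]
cover side 0.95 [556.3 182.1   3. ]
cover side 0.45 [582.6  81.    3. ]
cover top 0.75 [549.4 184.1   3. ]
lock_tab side 0.57 [ 482.8 -155.7   68. ]
lock_tab side 0.28 [ 453.9 -205.5   68. ]
lock_tab top 0.6 [ 489.  -136.3   68. ]
```

View pics/end.png

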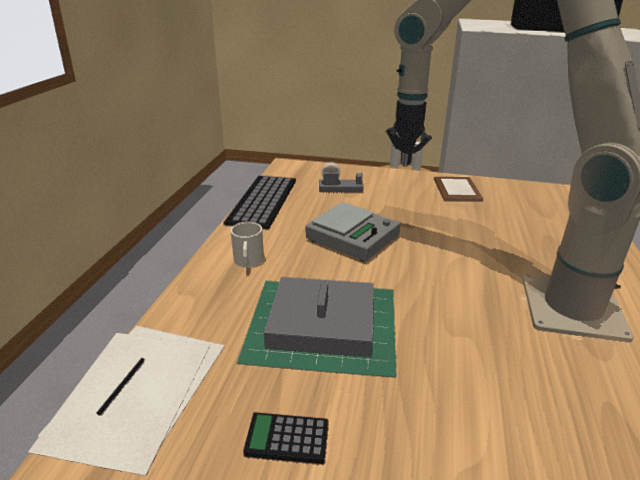

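The cover is centred on the mat at (315,322), the tab is across at (373,230) and the key is up at (386,222). The bystanders haven't moved and the arm is clear.

```bash
python3 -c "
from cell import ctrl
print(ctrl.finish_job())"
```

```text
the job is handed in; nothing more can be done
None
```

I handed the job in at about 23 s: the cover is right way up in the middle of the mat, the lock tab was pushed to its end stop, and the key was then pressed fully down and released; the calculator, mug and dispenser did not move. One of the 10 pictures I viewed was 800 x 800, over the 800 x 600 limit.

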